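# Catch the falling lid of the damp box and let it down

## Task

The damp box keeps unfired clay test pieces moist; its lid stands open, leaning back. With a fingertip, nudge the lid forward from behind past its balance point until it falls by itself, clear of the hand; then catch it on the outside of a finger under its front tab, bring it to a stop while it is still clearly open, and lower it gently until it is fully shut, without letting it bang. Only touch and support the lid: never pinch it or press hard on it, and leave the other things on the table where they are.

Things in the scene. Friction and masses are not known exactly. Their poses are not given: they have to be found in the camera images.
- damp_box: Blue open-topped box fixed to the table, 130 mm deep (x), 240 mm wide (y), 100 mm high, walls 5 mm. Origin at the centre of its underside; its own -x axis is its front and looks to the robot's left (partly towards the robot), +x its hinge side, z up. The clay pieces inside stay below the rim.
- lid_hinge (a point): Middle of the hinge line, on the box's rear (+x) top rim, 100 mm above the table, 65 mm behind the box's centre; the line runs along the box's y axis. The lid is an 8 mm plate: a yellow panel 240 mm wide reaching 130 mm from the hinge (a middle strip stands 2.5 mm higher outside), then an orange tab 100 mm wide, from 130 to 170 mm.
- lid (a joint): Lid angle, rad: 0 shut, 1.57 upright, more leans back (stop at 1.75). Starts at 1.6 to 1.75. A worn, damped friction hinge holds it still above about 1.4; below 1.3 it falls by itself, slowly at first (0.1 to 0.2 rad/s at 1.2), then faster (0.5 to 0.9 near shut), about 2.5 to 4 s from 1.15 to shut. Lid about 0.35 kg: some 1.5 N holds it up at the tab.
- lid_edge (a point): Middle of the tab's front (free) edge, on the lid's underside, 170 mm from the hinge line. When shut, the underside is level with the rim, 100 mm above the table, and the tab sticks out 40 mm beyond the box's front wall with free space below. x axis from this edge towards the hinge, z out of the lid's outer face (up when shut).
- pinch_pot: Small grey unfired clay bowl, 72 mm across, 55 mm high, standing behind the box's hinge side; origin at the centre of its foot. Leave alone.
- glaze_jar: Blue jar with a white cap, 60 mm across, 85 mm high, standing behind the box's hinge side; origin at the centre of its foot. Leave alone.
- rolling_pin: Wooden rolling pin 64 mm thick, about 400 mm long along its y axis with its handles, lying beyond and to the left of the box; origin under its middle. Leave alone.
- water_cup: White plastic cup, 72 mm across, 90 mm high, to the robot's right; origin at the centre of its foot. Leave alone.
- bisque_cup: Pink-brown fired cup, 72 mm across, 80 mm high, to the robot's right; origin at the centre of its foot. Leave alone.
- modelling_tool: Wooden modelling tool with a steel blade, about 200 mm long along its x axis, 12 mm thick, lying to the robot's left; origin under the middle of its handle. Leave alone.

How it is judged:
By the outcome, as a careful person would: the job done as asked, in the order asked, and still so for the second after the job is handed in, with the robot touching nothing.
It also fails if it takes over 48 s, if anything falls off the work surface, if the arm or the gripper's body presses on something with over 40 N, if the wrist force passes 120 N, or if a joint passes its speed limit or range.

## Robot

A 6-joint arm with a two-finger parallel gripper is mounted at the origin on the work surface. World frame = base frame: x ahead of the robot, y to its left, z up, the work surface at z = 0. Lengths are in mm, angles in rad, forces in N, time in s.
With the tool pointing down it reaches from about 200 to 875 mm from the base axis. Payload 3.4 kg.
Tool frame: the origin (TCP) lies between the finger pads; the fingertips stand manip.tip_reach ahead of it and the grasp point (between the pads) lies 11 mm behind it (manip.tip_reach is the distance from the TCP to the fingertips, in mm); z points along the fingers, y is the line along which they close (so a half turn about z gives the same grasp; the last joint's range is limited). The gripper opens to 94 mm and grips with 3 to 60 N. Pads are 16 mm wide; open, the fingers measure 119 mm over their backs; the gripper's body (75 mm by 177 mm) begins 78 mm behind the grasp point.
Start: joints at [1.037, 0.276, 1.505, -0, 1.361, -0.121], TCP at [230.697, 526.729, 213.493] pointing down, gripper open.
Joint ranges: [-2.89, 2.89], [-0.75, 2.08], [0.22, 2.7], [-1.18, 4.32], [0.11, 2.71], [-2.7, 2.7]. Speed limits (rad/s): [2.57, 2.57, 3.14, 3.14, 3.14, 3.14].

## Interface

Orientations are given as a unit quaternion [x, y, z, w].
In Python, from cell import manip, open_jaws, clamp, planner, optics, order, sensors gives the robot as it stands. The module is installed in compiled form; this text tells all that it offers. Calls block until the motion is done:
- manip.move_ptp(position, orientation): joint-space move of the TCP to a pose.
- manip.move_straight(position, frame=None, v=150): straight line of the TCP; frame=None keeps the orientation; v is the mean speed in mm/s.
- manip.move_j(angles): joint-space move.
- open_jaws() and clamp(grasp_force=None): open the fingers fully, or close them until they stop; grasp_force is the grip in N (None keeps the last).
- manip.pause(seconds).
- planner.ik(position, orientation): joint angles nearest the present ones, or None.
- optics.snapshot(name): name is "scene" or "side" or "wrist"; returns a dict with "img" (400x640x3 uint8, red, green, blue), "z_map" (400x640 float32, mm along the optical axis (not along the pixel's ray), 0 where there is no reading), "intrinsics" (3x3 intrinsics, pixels), "eye" and "rotation" of the camera in the world. Camera axes: x right, y up, looking along -z (the intrinsics and any distortion apply to the point x, -y, -z); pixel columns grow to the right and rows downward; lengths in mm; the calibration is good to about 2 mm. The wrist camera is an equidistant fisheye: a pixel r from the principal point sees the ray r / f radians off the axis. A picture is of the moment at which its call begins.
A pose or a line that the arm cannot do raises manip.Unreachable and nothing moves.
- order.sign_off(): hands the job in; it is judged then, once.
Readings, each from a call of its own:
- sensors.current_time(): time.
- sensors.current_q(): joint angles.
- sensors.current_joint_velocities(): joint speeds.
- sensors.current_tau(): joint torques, N m.
- sensors.current_eef_pos(): TCP position.
- sensors.current_tool_rot(): TCP orientation.
- sensors.current_force(): force on the tool from outside, world axes, zero at the start.
- sensors.current_ft_torque(): the same for the moment, N m.
- sensors.current_finger_gap(): finger opening in mm.
- sensors.current_grasp_force(): force on a finger pad.
Only numpy, scipy, OpenCV 4.12 (cv2) and the standard library are available. Lean on these libraries where they do the work, as an engineer would, in place of code of your own. Each camera call takes 0.05 s, during which the arm holds its last target. There are 200 camera calls.

## Working session

There is one attempt and no reset: what is moved stays moved. The work goes in short steps, each a Python script; the robot and the scene stay as the last script left them, time stands still between calls to the robot, and variables do not carry over. Pictures are saved under pics/ and viewed, at most 10 in all, crops included, and the job is handed in when it is done.

```bash
mkdir -p pics; python3 - <<'E'
from cell import manip, optics, sensors
import cv2,numpy as np
for n in ["scene","side"]:
    s=optics.snapshot(n); cv2.imwrite(f"pics/{n}0.png",s["img"][:,:,::-1]); np.savez(f"{n}0.npz",**s)
    print(n,s["intrinsics"].tolist(),s["eye"],s["rotation"], (s["z_map"]>0).mean())
print(manip.tip_reach,sensors.current_time(),sensors.current_tool_rot(),sensors.current_eef_pos())
E
```

```text
scene [[420.82166633479295, 0.0, 320.34596422259216], [0.0, 420.82166633479295, 199.36680024520786], [0.0, 0.0, 1.0]] [1341.85566803  440.99388907 1210.10279721] [0.16975047 0.28204729 0.81140722 0.48296214] 0.99579296875
side [[400.54726407536947, 0.0, 326.58682357092044], [0.0, 400.54726407536947, 197.1601839898556], [0.0, 0.0, 1.0]] [ 391.05226345  867.30606054 1058.10822586] [-0.03604637  0.3508491   0.93071592 -0.09681654] 0.9959609375
8.0 0.1 [ 2.04942540e-01  9.78773672e-01 -7.64801102e-04 -2.65197181e-04] [230.44101304 526.28224845 212.7068783 ]
```

View pics/scene0.png

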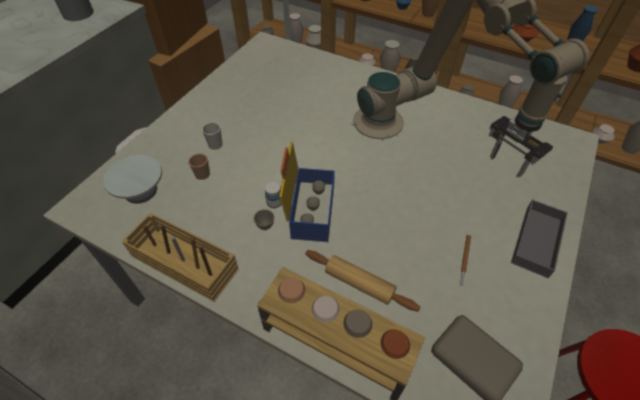

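View pics/side0.png

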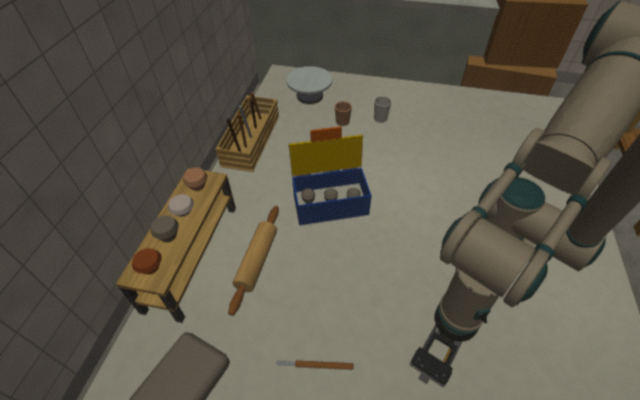

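The scene view shows the box near (313,205), with the yellow lid edge-on at (290,180), jar (273,195) and pot (264,218) behind it. The side view shows the lid's inner face (327,155), tab (326,133) and the box front (333,208). Next I'll measure them.

```bash
cat > h.py <<'E'
import numpy as np,cv2
from scipy.spatial.transform import Rotation as R
def cloud(s):
    K=s["intrinsics"];z=s["z_map"].astype(float);v,u=np.mgrid[0:400,0:640]
    p=np.stack([(u-K[0,2])/K[0,0]*z,-(v-K[1,2])/K[1,1]*z,-z],-1)
    r=s["rotation"]; r=R.from_quat(r) if np.size(r)==4 else R.from_matrix(r)
    return p@r.as_matrix().T+s["eye"]
def masks(s):
    h=cv2.cvtColor(s["img"],cv2.COLOR_RGB2HSV);H,S,V=[h[...,i].astype(int) for i in range(3)]
    ok=s["z_map"]>0
    return dict(blue=ok&(H>105)&(H<130)&(S>130),yellow=ok&(H>20)&(H<32)&(S>190),orange=ok&(H>3)&(H<19)&(S>170))
E
python3 - <<'E'
from h import *
for n in ["scene","side"]:
    s=dict(np.load(n+"0.npz"));P=cloud(s);m=masks(s)
    roi=np.zeros((400,640),bool)
    if n=="scene": roi[130:250,245:345]=1
    else: roi[115:230,280:380]=1
    print(n,"table z",np.median(P[...,2][roi]), np.percentile(P[...,2][roi],[1,5,99]))
    b=P[m["blue"]&roi]; t=b[(b[:,2]>85)&(b[:,2]<112)]
    r=cv2.minAreaRect(t[:,:2].astype(np.float32)); print("rim",len(t),np.percentile(t[:,2],[5,50,95]),r,cv2.boxPoints(r).round().tolist())
    for c in ["yellow","orange"]:
        q=P[m[c]&roi]; q=q[q[:,2]>60]
        if len(q)<20: print(c,len(q));continue
        c0=np.median(q,0); q=q[np.linalg.norm(q-c0,axis=1)<160]
        nrm=np.linalg.svd(q-np.median(q,0),full_matrices=False)[2][2]
        print(c,len(q),c0.round(1),nrm.round(3),np.percentile(q[:,2],[2,98]).round(1))
    # other tall things near the hinge side
    q=roi&(P[...,2]>30)&~m["blue"]&~m["yellow"]&~m["orange"]
    nb,l,st,ce=cv2.connectedComponentsWithStats(q.astype(np.uint8))
    for i in range(1,nb):
        if st[i,4]>60: a=P[l==i]; print("blob",ce[i].round(),st[i,4],np.percentile(a,5,axis=0).round(),np.percentile(a,95,axis=0).round())
E
```

```text
scene table z 1.9725185138657935 [ -6.18851796  -4.17449847 260.76744883]
rim 50 [ 95.24711061  98.55038572 103.40056208] ((582.05859375, 0.45877838134765625), (196.83123779296875, 122.71183776855469), 22.36688232421875) [[468.0, 20.0], [514.0, -94.0], [696.0, -19.0], [650.0, 95.0]]
yellow 40 [661.9 -53.2 227.5] [-0.2    0.48  -0.854] [225.1 231.1]
orange 50 [600.6 -84.7 267.5] [ 0.386 -0.91  -0.149] [233.3 271.2]
blob [301. 195.] 2666 [ 444. -150.   35.] [692.  76. 228.]
blob [312. 203.] 173 [546. -28.  31.] [584.  14.  75.]
blob [264. 218.] 215 [ 662. -155.   32.] [727. -91.  58.]
side table z 27.996062127104892 [ -5.84852518  -3.94945109 263.31436561]
rim 462 [ 86.54559841  95.23706622 100.86076769] ((561.75927734375, -5.0613861083984375), (236.5186767578125, 135.37046813964844), 22.960594177246094) [[426.0, 11.0], [479.0, -114.0], [697.0, -21.0], [644.0, 103.0]]
yellow 2116 [591.2 -74.6 171.6] [-0.385  0.916  0.112] [111.  226.6]
orange 330 [592.5 -84.  249.9] [ 0.383 -0.919 -0.096] [228.2 267.9]
blob [342. 117.] 77 [ 575. -457.   32.] [ 626. -436.   58.]
blob [336. 190.] 912 [ 433. -116.   34.] [694.  93. 181.]
blob [313. 192.] 329 [528. -88.  32.] [671.  68.  98.]
blob [331. 195.] 159 [529. -20.  51.] [579.  43. 100.]
blob [353. 193.] 120 [466. -37.  60.] [506.  12.  95.]
```

```bash
cat >> h.py <<'E'
X=np.array([.388,-.922,0]);X/=np.linalg.norm(X);Z=np.array([0,0,1.]);Y=np.cross(Z,X)
C=np.array([562,-5,0.]);HG=C+65*X+100*Z
SG=1
def W(x,z,y=0): return HG+x*X+y*Y+z*Z      # hinge-based coordinates
def rot(p):
    z=np.cos(p)*X-np.sin(p)*Z; y=SG*(np.sin(p)*X+np.cos(p)*Z)
    return R.from_matrix(np.stack([np.cross(y,z),y,z],1)).as_quat()
def under(a,out=0,drop=0,L=25):   # TCP pose, finger back against tab underside at lid angle a
    p=max(a,.35); E=np.array([-170*np.cos(a),170*np.sin(a)])
    up=np.array([-np.cos(p),np.sin(p)]);n=np.array([np.sin(p),np.cos(p)])
    t=E-(L-8-out)*up-(12.5+drop)*n
    return W(*t),rot(p)
PB=1.4
def behind(x,ztip): # fingertip centre at x, height ztip over hinge
    z=np.array([np.cos(PB),-np.sin(PB)]); return W(x-8*z[0],ztip-8*z[1]),rot(PB)
def lid_angle(s):
    P=cloud(s);q=P[masks(s)["yellow"]]
    d=(q-HG); x,y,z=d@X,d@Y,d[:,2]
    k=(np.abs(y)<110)&(z>-5)&(np.hypot(x,z)<135)&(np.hypot(x,z)>30)&(x<40)
    return np.median(np.arctan2(z[k],-x[k])),k.sum()
E
python3 - <<'E'
import h; from h import *
from cell import planner,sensors
print(HG, lid_angle(dict(np.load("side0.npz"))), lid_angle(dict(np.load("scene0.npz"))))
# refine: plane of yellow in side view -> offsets
s=dict(np.load("side0.npz"));P=cloud(s);q=P[masks(s)["yellow"]]-HG;x,y,z=q@X,q@Y,q[:,2];k=(abs(y)<110)&(z>10)&(z<132)&(abs(x)<50)
A=np.c_[np.ones(k.sum()),y[k],z[k]];print("x=c+b*y+a*z",np.linalg.lstsq(A,x[k],rcond=None)[0],np.percentile(y[k],[1,99]))
for sg in (1,-1):
    h.SG=sg; print(sg)
    for n,(p,o) in dict(front=(W(-200,260),rot(PB)),over=behind(58,230),pre=behind(58,138),end=behind(-34,138),lift=behind(-25,208),w=under(.6,110),c=under(.6),c9=under(.9),s=under(0),sd=under(0,drop=12),out=under(0,out=80,drop=12)).items():
        q=planner.ik(p,o); print(n,np.round(p),None if q is None else np.round(q,2))
E
```

```text
[587.21208465 -64.91119084 100.        ] (np.float64(1.7124034685191512), np.int64(1687)) (np.float64(1.7173087205440232), np.int64(41))
x=c+b*y+a*z [2.40060676e+00 6.88598990e-04 1.13937261e-01] [-107.34201672  107.97905941]
1
front [510. 119. 360.] [ 0.22  0.14  1.35 -0.17  1.63  1.38]
over [ 609. -117.  338.] [-0.22  0.25  1.25 -0.14  1.54  0.95]
pre [ 609. -117.  246.] [-0.22  0.28  1.43 -0.14  1.33  0.98]
end [573. -32. 246.] [-0.08  0.22  1.51 -0.16  1.33  1.13]
lift [577. -41. 316.] [-0.09  0.2   1.37 -0.15  1.49  1.09]
w [500. 142. 238.] [ 0.73  0.39  1.72 -0.9   1.52  2.19]
c [535.  58. 176.] [ 0.57  0.42  1.86 -1.    1.31  2.26]
c9 [547.  32. 212.] [ 0.37  0.26  1.76 -0.73  1.21  1.84]
s [526.  81.  82.] [ 0.69  0.71  1.93 -1.15  1.4   2.66]
sd [524.  85.  71.] [ 0.7   0.73  1.93 -1.15  1.39  2.68]
out [495. 154.  99.] [ 0.82  0.71  1.83 -1.03  1.5   2.61]
-1
front [510. 119. 360.] [ 0.22  0.14  1.35 -0.17  1.63 -1.76]
over [ 609. -117.  338.] [-0.22  0.25  1.25 -0.14  1.54 -2.19]
pre [ 609. -117.  246.] [-0.22  0.28  1.43 -0.14  1.33 -2.16]
end [573. -32. 246.] [-0.08  0.22  1.51 -0.16  1.33 -2.01]
lift [577. -41. 316.] [-0.09  0.2   1.37 -0.15  1.49 -2.05]
w [500. 142. 238.] [ 0.73  0.39  1.72 -0.9   1.52 -0.95]
c [535.  58. 176.] [ 0.57  0.42  1.86 -1.    1.31 -0.88]
c9 [547.  32. 212.] [ 0.37  0.26  1.76 -0.73  1.21 -1.31]
s [526.  81.  82.] [ 0.69  0.71  1.93 -1.15  1.4  -0.48]
sd [524.  85.  71.] [ 0.7   0.73  1.93 -1.15  1.39 -0.46]
out [495. 154.  99.] [ 0.82  0.71  1.83 -1.03  1.5  -0.54]
```

```bash
sed -i 's/^SG=1/SG=-1/; s/max(a,.35)/max(a,.45)/; s/^PB=1.4/PB=1.32/; s/HG=C+65\*X/HG=C+66.5*X/' h.py
python3 - <<'E'
from h import *
from cell import manip,planner,sensors,clamp,optics
t0=sensors.current_time()
def T(m):
    global t0; t=sensors.current_time(); print(m,round(t-t0,2)); t0=t
clamp(3);T("clamp"); print(sensors.current_finger_gap())
manip.move_ptp(W(-200,260),rot(PB));T("front")
manip.move_straight(*behind(-25,215),v=300);T("lift")
manip.move_ptp(*under(.7,110));T("w ptp")
print(np.round(sensors.current_eef_pos()-under(.7,110)[0],1))
manip.move_straight(*under(.7),v=250);T("c")
print(np.round(sensors.current_eef_pos()-under(.7)[0],1),sensors.current_force())
s=optics.snapshot("side");cv2.imwrite("pics/c.png",s["img"][:,:,::-1]);print(lid_angle(s),sensors.current_time())
E
```

```text
clamp 1.42
0.5333515744160869
front 1.86
lift 0.74
w ptp 0.88
[0.1 1.  1. ]
c 0.59
[ 0.8 -1.2  1.1] [-0.7210695   0.25189155  0.72648083]
(np.float64(1.6969039451851462), np.int64(1363)) 5.6417
```

View pics/c.png

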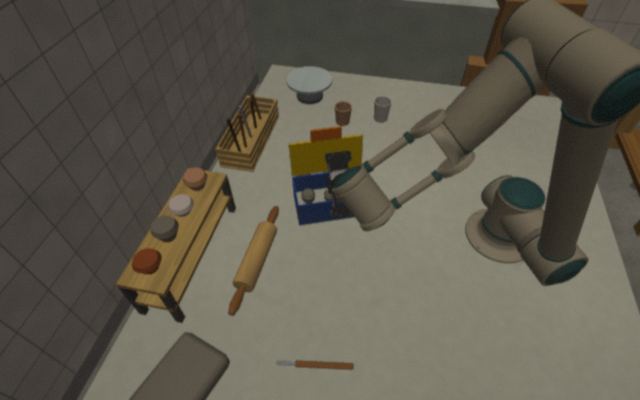

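The finger reaches the catch pose (around (335,190)) in front of the lid, and the lid (327,155) hasn't moved. The transit takes about 1.9 s, so I'll go ahead.

```bash
python3 - <<'E'
from h import *
from cell import manip,planner,sensors,clamp,optics
L=[]
def look(m):
    s=optics.snapshot("side");a,k=lid_angle(s);L.append((m,round(sensors.current_time(),2),round(float(a),3),int(k),np.round(sensors.current_force(),1).tolist()));return a,s
manip.move_straight(*under(.7,110),v=300)
manip.move_ptp(*behind(-25,215))
manip.move_straight(*behind(66,215),v=250)
manip.move_straight(*behind(66,138),v=150)
look("pre")
manip.move_straight(*behind(0,138),v=60); look("x0")
x=-18; manip.move_straight(*behind(x,138),v=40); a,_=look("push")
while a>1.27 and x>-48:
    x-=5; manip.move_straight(*behind(x,138),v=40); a,_=look("x%d"%x)
manip.move_straight(*behind(x+8,215),v=280); look("lift")
manip.move_ptp(*under(.65,110)); a,_=look("W")
ac=float(np.clip(a-.28,.3,.65)); print("ac",ac)
manip.move_straight(*under(ac),v=280)
for i in range(8):
    a,s=look("c%d"%i); manip.pause(.2)
cv2.imwrite("pics/caught.png",s["img"][:,:,::-1])
for l in L: print(l)
E
```

```text
ac 0.65
('pre', 8.28, 1.697, 1691, [0.4, -0.6, 0.4])
('x0', 9.57, 1.395, 1201, [-0.2, -0.6, -0.0])
('push', 10.22, 1.283, 886, [-0.1, -1.4, 0.9])
('x-23', 10.55, 1.25, 824, [-0.2, 0.5, -0.3])
('lift', 11.03, 1.223, 607, [-0.2, 0.1, -0.1])
('W', 12.03, 1.109, 296, [-0.4, -0.3, 0.3])
('c0', 12.62, 0.979, 142, [0.4, 0.6, -0.1])
('c1', 12.87, 0.913, 110, [-0.4, -0.7, 0.3])
('c2', 13.12, 0.843, 61, [-0.2, 0.6, -0.1])
('c3', 13.37, 0.77, 254, [-0.4, 0.2, -0.4])
('c4', 13.62, 0.739, 325, [-0.6, 0.6, -0.2])
('c5', 13.87, 0.739, 321, [0.3, 0.2, -0.7])
('c6', 14.12, 0.741, 323, [0.2, 0.7, -0.3])
('c7', 14.37, 0.74, 320, [0.9, 0.7, -1.3])
```

View pics/caught.png

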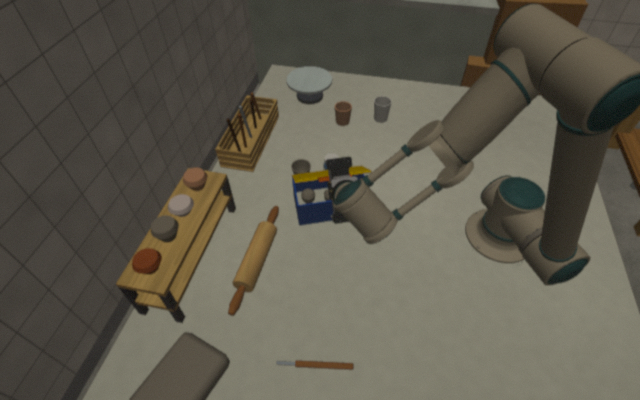

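The lid was caught and has stayed at about 0.7 rad. Its yellow inner face is at (320,177), with the hand under the tab at (345,185). Next I'll lower it.

```bash
python3 - <<'E'
from h import *
from cell import manip,sensors,optics
def st(m):
    print(m,round(sensors.current_time(),2),np.round(sensors.current_force(),1))
for a in np.linspace(.65,.1,7)[1:]:
    manip.move_straight(*under(a),v=28); st(round(a,2))
for a in (.05,0): manip.move_straight(*under(a),v=14); st(a)
for d in (3,6,9): manip.move_straight(*under(0,drop=d),v=7); st(d)
manip.pause(.3); st("end")
s=optics.snapshot("side");cv2.imwrite("pics/low.png",cv2.resize(s["img"][100:260,230:470,::-1],None,fx=3,fy=3))
P=cloud(s);m=masks(s)
for c in("yellow","orange"):
    q=P[m[c]]-HG;k=(abs(q@Y)<115)&(q@X<0)&(q@X>-175)&(q[:,2]>-20)&(q[:,2]<80);print(c,k.sum(),np.percentile(q[k][:,2],[10,50,90]),np.polyfit(q[k]@X,q[k][:,2],1) if k.sum()>20 else 0)
E
```

```text
0.56 15.22 [-0.4 -0.3 -2.9]
0.47 15.87 [ 0.6 -0.1 -1. ]
0.38 16.57 [ 0.2  0.6 -2.5]
0.28 17.27 [-0.1 -0.9 -2.3]
0.19 17.98 [ 1.   0.  -1.9]
0.1 18.69 [ 0.5 -0.9 -2.1]
0.05 19.45 [-0.6  0.1 -0.5]
0 20.21 [-0.7 -0.7  0.2]
3 20.78 [ 0.5  0.4 -1. ]
6 21.36 [-0.  -0.8  0.2]
9 21.93 [ 0.  -0.4  0.2]
end 22.23 [ 0.4  0.3 -0.4]
yellow 1999 [ 5.75573182  8.80895964 11.52036789] [2.71169354e-03 8.91115795e+00]
orange 166 [4.34408685 6.97922805 9.36064255] [-5.86332441e-03  6.06728960e+00]
```

View pics/low.png

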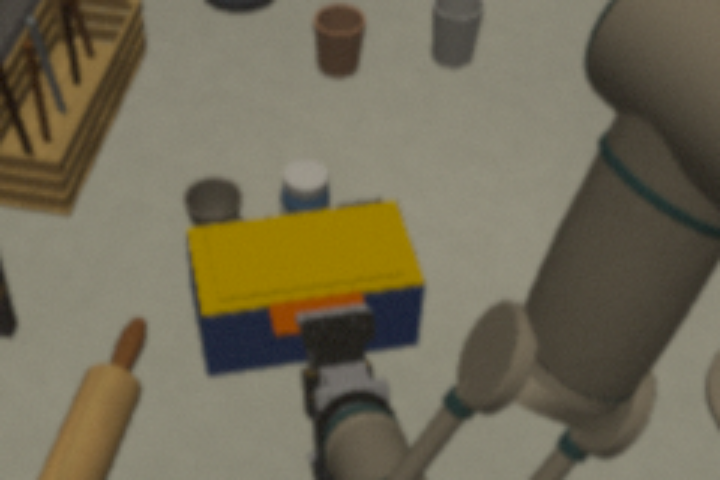

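The crop shows the lid flat and shut: yellow top at (310,260), orange tab at (320,310), hand below and in front. I'll back the hand out and hand the job in.

```bash
python3 - <<'E'
from h import *
from cell import manip,sensors,optics,order
manip.move_straight(*under(0,out=110,drop=12),v=100)
manip.pause(.5)
s=optics.snapshot("side");q=cloud(s)[masks(s)["yellow"]]-HG;k=(abs(q@Y)<115)&(q@X<0)&(q@X>-175)&(q[:,2]>-20)&(q[:,2]<80)
print(np.median(q[k][:,2]),np.polyfit(q[k]@X,q[k][:,2],1),sensors.current_force(),sensors.current_time())
print(order.sign_off())
E
```

```text
8.714688101030447 [3.00593881e-03 8.86311948e+00] [0.12550336 1.03494657 0.0779512 ] 24.0833
the job is handed in; nothing more can be done
None
```

The lid was nudged past its balance point, fell clear of the hand, was caught at about 0.7 rad and lowered gently until fully shut; the hand was backed clear and the job handed in at about 24 s.

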